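# Close and lock the pump box panel

### The arm

A 6-joint arm with a two-finger parallel gripper is mounted at the origin on a cart in front of the work surface, level with it; the furniture and walls round the work are solid. World frame = base frame: x ahead of the robot, y to its left, z up, the work surface at z = 0. Lengths are in m, angles in rad, forces in N, time in s.
With the tool pointing down it reaches from about 0.3 to 0.75 m from the base axis. Payload 8.5 kg.
Tool frame: the origin (TCP) lies midway between the tips of the shut fingers; the grasp point (between the pads) lies 19 mm behind it; z points along the fingers, y is the line along which they close (so a half turn about z gives the same grasp; the last joint's range is limited). The gripper opens to 88 mm and grips with 3 to 60 N. Pads are 18 mm wide; open, the fingers measure 123 mm over their backs; the gripper's body (75 mm by 187 mm) begins 45 mm behind the grasp point.
Start: joints at [-1.325, 0.381, 1.297, -0, 1.464, -0.215], TCP at [0.245, -0.493, 0.239] pointing down, gripper open.
Joint ranges: [-3.11, 3.11], [-0.89, 2.33], [0.22, 2.48], [-1.42, 4.56], [0.17, 2.85], [-2.88, 2.88]. Speed limits (rad/s): [2.39, 2.39, 3.14, 3.14, 3.14, 3.14].

### API

Orientations are given as a rotation vector (axis times angle).
In Python, from bench import arm gives the robot as it stands. Calls block until the motion is done:
- arm.move_pose(position, orientation): joint-space move of the TCP to a pose.
- arm.move_l(position, rotation=None, rate=0.15): straight line of the TCP; rotation=None keeps the orientation; rate is the mean speed in m/s.
- arm.set_joints(angles): joint-space move.
- arm.open() and arm.close(squeeze=None): open the fingers fully, or close them until they stop; squeeze is the grip in N (None keeps the last).
- arm.sleep(seconds).
- arm.ik(position, orientation): joint angles nearest the present ones, or None.
- arm.observe(): the state.
- arm.camera(name): name is "side" or "top"; returns the picture (384x512x3 uint8, blue, green, red); there is no depth.
- arm.get_calibration(name): a dict with "fx", "fy", "cx", "cy" (pixels), "k1" (the pictures are not rectified: a ray, as slopes to the right and down, at radius r is drawn at 1 + k1 r^2 times it, then the intrinsics apply), "R" (3x3) and "t" (3): a world point X has camera coordinates R X + t. Camera axes: x right, y down, z forward; pixel columns grow to the right and rows downward; lengths in m; the calibration is good to about 2 mm. A picture is of the moment at which its call begins. get_calibration takes no time and is no camera call.
A pose or a line that the arm cannot do raises arm.PlanningError and nothing moves.
- arm.close_job(): hands the job in; it is judged then, once.
The state is a dict: "clock": time; "qpos": joint angles; "qvel": joint speeds; "tau": joint torques, N m; "eef_pos": TCP position; "eef_rot": TCP orientation; "force": force on the tool from outside, world axes, zero at the start; "torque": the same for the moment, N m; "grip_width": finger opening in m; "gripper_force": force on a finger pad.
Only numpy, scipy, OpenCV 4.12 (cv2) and the standard library are available. Lean on these libraries where they do the work, as an engineer would, in place of code of your own. Each camera call takes 0.05 s, during which the arm holds its last target. There are 200 camera calls.

### The job

Close the access panel of the tank's pump box: push it with the fingers along its rails until it is fully home against the stop. Then set a fingertip (or the fingers) in the slot of the round cam fastener beside it and turn it a quarter turn clockwise, seen from above, to its stop, so that its tongue locks the panel shut. Lift nothing, grasp nothing, and leave the bottles, cups and jars where they stand.

Things in the scene. Friction and masses are not known exactly. Their poses are not given: they have to be found in the camera images.
- pump_box: grey pump box fixed to the bench: x -110 to +100 mm, y -170 to +72 mm, flat deck 40 mm above the bench. Origin on the bench; its x is the way the panel closes (away from the robot, up to 0.3 rad off), y to the left. On the deck, 16 mm high: guide rails with inner faces at y = -62 and +62 (the right one only from x = -16) and a stop across the far end (face at x = 90)
- panel: loose flat aluminium access panel, 110 (its x) x 120 x 16 mm, 0.3 to 0.6 kg, lying on the deck between the rails; it covers the well when closed. Origin at the centre of its underside. It starts 35 to 65 mm short of home and slides with a few N
- panel_edge (a point): middle of the top of the panel's near edge (the upright 16 mm high face, from 40 to 56 mm above the bench, that the fingers push); x as the panel's
- panel_home (a point): fixed point on the pump box's frame: where panel_edge lies when the panel is against the stop; axes as the pump box's
- cam_slot (a point): centre of the slot's floor in the fastener's round steel head, on its turning axis, 62 mm above the bench. Head 76 mm in diameter, flush inside the collar; slot right across it, 28 mm wide, 14 mm deep. Turns with the head: x lies along the slot
- collar (a point): centre of the top of the fixed square aluminium collar round the fastener head, 94 mm wide, top 76 mm above the bench, at x = -30, y = -120 mm of the pump box; axes as the box's
- tongue_tip (a point): end of the fastener's flat steel tongue, 92 mm from the turning axis in the cam_slot point's -x direction; the tongue is 16 mm wide and lies under the head, 43 to 53 mm above the bench
- cam (a joint): fastener angle, rad: 0 unlocked (slot and tongue along the box's x, tongue towards the robot), grows clockwise from above to the stop at 1.571, locked (tongue along the box's +y, across the panel's near edge). Starts at 0 to 0.25; friction about 0.12 N m, stays where it is left. An open panel blocks the tongue
- ramekin: white ramekin of brown ink, 67 mm wide, 40 mm high, standing on the deck of the pump box behind the round fastener (bystander); origin under its centre
- jar: small glass jar, 58 mm wide, 68 mm high, standing on the bench close to the left side of the pump box (bystander); origin under its centre
- cup: clear ink-smeared cup, 93 mm wide, 113 mm high, at the right side of the bench (bystander); origin under its centre
- bottle: lilac plastic bottle, 62 mm wide, 116 mm high, at the right side of the bench (bystander); origin under its centre
- gall: white plastic bottle with a narrow cap, 48 mm wide, 125 mm high, at the right side of the bench (bystander); origin under its centre
- dropper: small brown dropper bottle, 34 mm wide, 92 mm high, beside the left of the pump box, behind the jar (bystander); origin under its centre
Not all that is in view belongs to the job. Several things have the shape of the panel; the one meant has the colours described above.

How it is judged:
On the way, in this order (a step that is already met when the one before it is completed fails the run):
1. the panel is pushed home against its stop (within 4 mm) (x of panel_edge in the frame of panel_home above -0.004 m and z of panel in the frame of pump_box below 0.043 m), for 0.2 s.
2. the fastener is turned to its locked stop (1.40 rad or more) (value of joint cam above 1.4 rad), for 0.2 s.
At the end, for the whole second after the job is handed in: the panel lies flat on the deck within 4 mm of its home position, at rest, and the cam fastener stands at 1.40 rad or more (stop at 1.571) (all of step 1 and value of joint cam above 1.4 rad and linear speed of panel below 0.01 m/s and angle between panel's own z axis and vertical below 0.05 rad); the robot touches nothing.
It fails at once if the panel is lifted or tipped (z of panel in the frame of pump_box above 0.052 m or angle between panel's own z axis and vertical above 0.15 rad).
It fails at once if a bystander is lifted, pushed or knocked over (distance of any of ramekin, jar, cup, bottle, gall, dropper from where it was at the start of the episode above 0.02 m or angle between any of ramekin, jar, cup, bottle, gall, dropper's own z axis and vertical above 0.4 rad).
It also fails if it takes over 48 s, if anything falls off the work surface, if the arm or the gripper's body presses on something with over 40 N, if the wrist force passes 120 N, or if a joint passes its speed limit or range.

## Working session

There is one attempt and no reset: what is moved stays moved. The work goes in short steps, each a Python script; the robot and the scene stay as the last script left them, time stands still between calls to the robot, and variables do not carry over. Pictures are saved under pics/ and viewed, at most 10 in all, crops included, and the job is handed in when it is done.

```bash
ls; mkdir -p pics; python3 - <<'E'
from bench import arm
import cv2
for n in("top","side"):
    im=arm.camera(n); cv2.imwrite(f"pics/{n}0.png",im)
    print(n,arm.get_calibration(n))
o=arm.observe();print(o)
E
```

```text
pics
top {'fx': 428.7510857260583, 'fy': 428.7510857260583, 'cx': 262.9237493899758, 'cy': 196.33232378001568, 'k1': -0.05542373173196375, 'R': array([[-0.01565775, -0.99987285,  0.00302025],
       [-0.97914311,  0.01472103, -0.20263777],
       [ 0.20256754, -0.00613011, -0.97924911]]), 't': array([-0.05671624,  0.53640079,  1.32580861])}
side {'fx': 445.9185823508453, 'fy': 445.9185823508453, 'cx': 258.34024489092957, 'cy': 193.96999045954328, 'k1': 0.023613827834449486, 'R': array([[-0.94316776, -0.33219903, -0.00885305],
       [-0.12024011,  0.36597458, -0.92282443],
       [ 0.30980137, -0.86931376, -0.38511908]]), 't': array([0.47570681, 0.16042151, 1.02762616])}
{'clock': 0.1, 'qpos': array([-1.32528498e+00,  3.81112421e-01,  1.29813718e+00, -1.93880502e-05,
        1.46359641e+00, -2.15324787e-01]), 'qvel': array([ 0.00078761,  0.00011778, -0.00137466,  0.0006849 ,  0.00160325,
       -0.00146157]), 'tau': array([ 3.98751887e-03, -4.38651967e+01, -2.24910754e+01,  7.14810449e-02,
        3.42527975e-02, -1.01935593e-04]), 'eef_pos': array([ 0.24450383, -0.49239084,  0.23822433]), 'eef_rot': array([-3.05734294e+00, -7.17208293e-01,  5.99646156e-05]), 'force': array([ 0.8515019 , -0.5331426 , -0.70134228]), 'torque': array([ 0.02095884, -0.01382011,  0.00166792]), 'gripper_force': 0.0, 'grip_width': 0.08831549505758253}
```

View pics/top0.png

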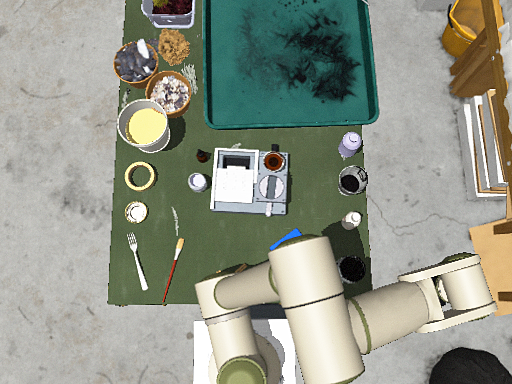

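View pics/side0.png

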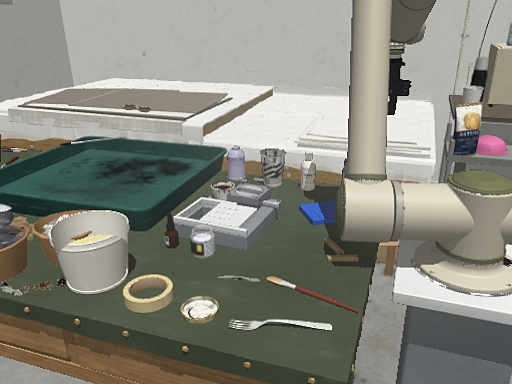

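The top view shows the pump box at about cols 210–292, rows 148–215: the panel at (235,185), the cam at (271,187), the ramekin at (274,160), and the jar and dropper at its left. Next I zoom in on both views.

```bash
python3 - <<'E'
import cv2,numpy as np
t=cv2.imread("pics/top0.png")[140:224,190:302]
cv2.imwrite("pics/z.png",cv2.resize(t,None,fx=7,fy=7,interpolation=cv2.INTER_CUBIC))
t=cv2.imread("pics/side0.png")[170:260,160:290]
cv2.imwrite("pics/zs.png",cv2.resize(t,None,fx=6,fy=6,interpolation=cv2.INTER_CUBIC))
E
```

```text
(no output)
```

View pics/z.png

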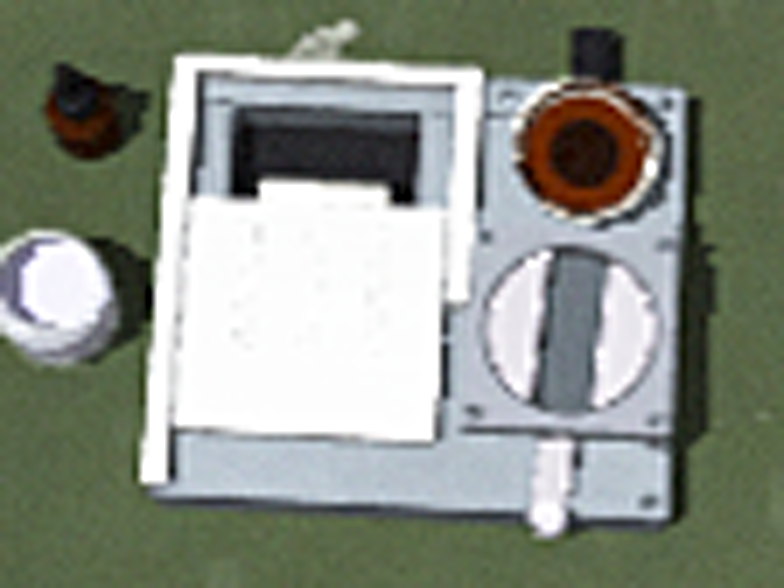

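View pics/zs.png

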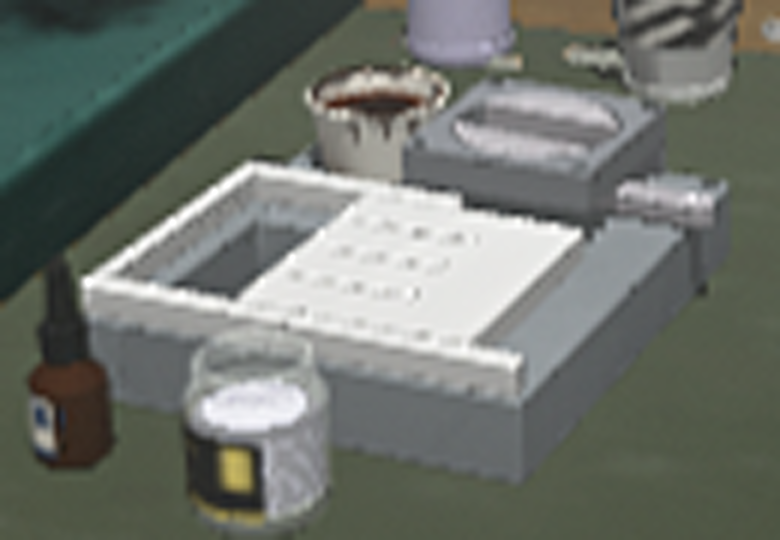

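The zooms show the panel, the slot nearly along the box's x with the tongue towards the robot, and clear deck and rail corners. I fit the box pose from those corners in both views.

```bash
cat > h.py <<'E'
import numpy as np,cv2
from scipy.optimize import least_squares
from bench import arm
def proj(n,X):
    c=arm.get_calibration(n);p=np.atleast_2d(X)@c["R"].T+c["t"];s=p[:,:2]/p[:,2:]
    s=s*(1+c["k1"]*(s**2).sum(1,keepdims=True));return s*[c["fx"],c["fy"]]+[c["cx"],c["cy"]]
def unproj(n,uv,z):
    return least_squares(lambda q:(proj(n,[q[0],q[1],z])-uv)[0],[.5,0]).x
def b2w(P,p):
    c,s=np.cos(p[2]),np.sin(p[2]);P=np.atleast_2d(P).astype(float)
    return np.c_[p[0]+c*P[:,0]-s*P[:,1],p[1]+s*P[:,0]+c*P[:,1],P[:,2:]]
zt=lambda u:(np.array(u)+.5)/7-.5+[190,140]
zs=lambda u:(np.array(u)+.5)/6-.5+[160,170]
E
python3 - <<'E'
from h import *
T=[((148,487),(-.11,.072,.04)),((672,515),(-.11,-.17,.04)),((688,88),(.1,-.17,.04)),((572,329),(-.03,-.12,.076)),((177,57),(.1,.072,.056))]
S=[((520,480),(-.11,.072,0)),((521,357),(-.11,.072,.056)),((82,283),(.1,.072,.056))]
f=lambda p:np.r_[(proj("top",b2w([b for a,b in T],p))-zt([a for a,b in T])).ravel(),(proj("side",b2w([b for a,b in S],p))-zs([a for a,b in S])).ravel()]
r=least_squares(f,[.5,0,0],loss='soft_l1');p=r.x;print(p,f(p).reshape(-1,2).round(1))
g=lambda n,z,uv:(lambda w:np.array([[np.cos(p[2]),np.sin(p[2])],[-np.sin(p[2]),np.cos(p[2])]])@(w-p[:2]))(unproj(n,uv,z)).round(4)
for u in[(172,428),(437,440),(188,197),(447,210)]:print("panel",g("top",.056,zt(u)))
for u in[(468,345),(585,232)]:print("panel side",g("side",.056,zs(u)))
print("head",g("top",.076,zt((572,329))))
for u in[(577,250),(565,408)]:print("slot end",g("top",.065,zt(u)))
print("tongue",g("top",.053,zt((548,520))))
q=arm.observe()
E
```

```text
[ 0.60159454  0.02511295 -0.06821825] [[ 0.1  0.6]
 [-0.1  0.5]
 [ 0.2 -0.6]
 [ 0.2 -0.3]
 [ 0.3 -1.4]
 [ 0.8  1.2]
 [ 0.2  1.3]
 [-0.9 -0.7]]
panel [-0.0827  0.0614]
panel [-0.0819 -0.0604]
panel [0.0272 0.0622]
panel [ 0.0273 -0.0588]
panel side [-0.0823  0.0646]
panel side [-0.0823 -0.0547]
head [-0.031  -0.1195]
slot end [ 0.009  -0.1201]
slot end [-0.0656 -0.1182]
tongue [-0.1157 -0.1131]
```

Both views agree: yaw is -0.068, the panel edge sits at x = -0.082 in the box frame (62 mm short), and the slot starts at about 0.07 rad. Now I push the panel.

```bash
cat >> h.py <<'E'
P=np.array([.6016,.0251,-.0682])
def W(x,y,z): return b2w([x,y,z],P)[0]
def rot(psi): return np.pi*np.array([np.cos(psi/2),np.sin(psi/2),0])
def st(tag=""):
    o=arm.observe();d=o["eef_pos"][:2]-P[:2];c,s=np.cos(P[2]),np.sin(P[2])
    print(tag,round(o["clock"],2),"box",np.round([c*d[0]+s*d[1],-s*d[0]+c*d[1],o["eef_pos"][2]],4),"F",o["force"].round(1),"T",o["torque"].round(2),"q6",round(o["qpos"][5],2));return o
E
python3 - <<'E'
from h import *
arm.close(20)
arm.move_pose(W(-.12,0,.2),rot(P[2])); st()
arm.move_l(W(-.12,0,.047)); b=st("down")
F0=b["force"][:2].copy()
arm.move_l(W(-.04,0,.047),rate=.06); st("push")
for x in np.arange(-.038,-.018,.002):
    arm.move_l(W(x,0,.047),rate=.03); o=st(x)
    if np.linalg.norm(o["force"][:2]-F0)>18: break
cv2.imwrite("pics/top1.png",arm.camera("top"))
cv2.imwrite("pics/side1.png",arm.camera("side"))
E
```

```text
3.48 box [-0.1198 -0.0005  0.2   ] F [ 0.6 -0.1  0.8] T [ 0.05  0.05 -0.03] q6 1.46
down 4.64 box [-1.196e-01 -1.000e-04  4.760e-02] F [ 0.8 -0.3  0.1] T [ 0.07  0.06 -0.05] q6 1.46
push 6.12 box [-0.0399 -0.      0.047 ] F [-0.7  0.1 -0.4] T [ 0.07  0.06 -0.01] q6 1.48
-0.038 6.38 box [-0.0379 -0.      0.047 ] F [-0.8  0.7 -0.1] T [ 0.04  0.22 -0.01] q6 1.48
-0.036 6.62 box [-0.0358 -0.      0.047 ] F [-1.6 -0.8 -0.1] T [ 0.08  0.17 -0.  ] q6 1.48
-0.033999999999999996 6.88 box [-0.0338  0.      0.047 ] F [-1.2  0.5  0.6] T [0.05 0.16 0.07] q6 1.48
-0.031999999999999994 7.12 box [-0.0317 -0.      0.047 ] F [-0.1  0.   0.7] T [ 0.05  0.16 -0.  ] q6 1.48
-0.029999999999999992 7.38 box [-0.03   0.     0.047] F [-2.4  0.1  1.1] T [ 0.1   0.33 -0.01] q6 1.48
-0.02799999999999999 7.62 box [-0.0299  0.0001  0.0469] F [-11.2  -0.3   6.7] T [ 0.12  1.68 -0.03] q6 1.48
-0.02599999999999999 7.88 box [-0.0298  0.0001  0.0469] F [-18.7  -0.6  12.5] T [-0.09  2.99  0.01] q6 1.48
```

```bash
python3 - <<'E'
from h import *
arm.move_l(W(-.045,0,.047),rate=.08)
arm.move_l(W(-.06,0,.16)); st()
arm.move_pose(W(-.03,-.12,.16),rot(P[2]-.07+np.pi/2)); st()
a=arm.camera("top")[140:224,190:302]; b=arm.camera("side")[170:260,160:290]
f=lambda m:cv2.resize(m,(390,300),interpolation=cv2.INTER_CUBIC)
cv2.imwrite("pics/c2.png",np.hstack([f(a),f(b)]))
E
```

```text
9.27 box [-0.0602 -0.      0.1592] F [-0.  -0.8 -0.3] T [0.08 0.03 0.  ] q6 1.47
 10.78 box [-0.0301 -0.1198  0.1597] F [-0.2  1.1  0.1] T [-0.02 -0.09 -0.04] q6 -0.23
```

View pics/c2.png

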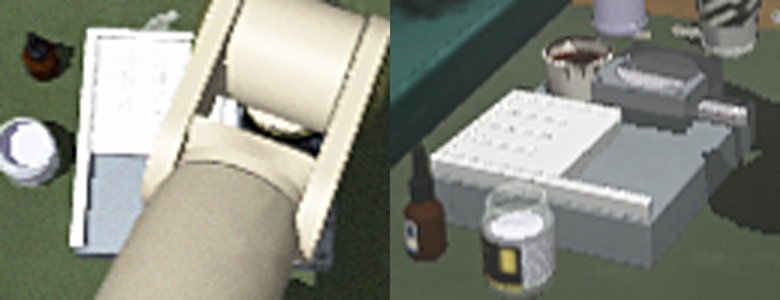

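The panel now covers the well and lies against the stop (near edge at about row 155 of the left half). Next I insert the fingers and turn the cam in steps, watching the torque.

```bash
python3 - <<'E'
from h import *
psi0=P[2]-.07+np.pi/2
arm.move_l(W(-.03,-.12,.085),rate=.12); b=st("above")
for z in(.078,.072,.067):
    arm.move_l(W(-.03,-.12,z),rate=.05); o=st(z)
    if abs(o["force"][2]-b["force"][2])>8:
        arm.move_l(W(-.03,-.12,.09)); raise SystemExit("blocked")
T0=o["torque"][2]
for k in range(1,25):
    a=.1*k if k<15 else 1.4+.05*(k-14)
    arm.move_l(W(-.03,-.12,.067),rot(psi0-a)); o=st(round(a,2))
    if abs(o["torque"][2]-T0)>.8 or np.linalg.norm(o["force"])>25: break
E
```

```text
above 11.65 box [-0.0296 -0.1201  0.0857] F [ 0.7  0.5 -0.5] T [-0.03 -0.03 -0.03] q6 -0.23
0.078 11.94 box [-0.0301 -0.12    0.078 ] F [0.7 0.3 0.4] T [-0.06 -0.05  0.  ] q6 -0.23
0.072 12.21 box [-0.0302 -0.12    0.0717] F [-0.3 -0.5  0.2] T [-0.03 -0.1   0.03] q6 -0.23
0.067 12.46 box [-0.0302 -0.12    0.0667] F [ 0.3 -0.1 -0.1] T [-0.04 -0.1  -0.03] q6 -0.23
0.1 12.71 box [-0.03   -0.12    0.0671] F [ 0.1 -0.4 -0.8] T [-0.04 -0.02 -0.02] q6 -0.13
0.2 12.96 box [-0.03  -0.12   0.067] F [-0.5  0.   0.1] T [-0.08 -0.08 -0.04] q6 -0.04
0.3 13.21 box [-0.0303 -0.1204  0.067 ] F [-3.3 -3.3 -0.1] T [-0.52  0.47  0.03] q6 0.06
0.4 13.46 box [-0.0305 -0.1205  0.0669] F [-3.6 -4.6  0.8] T [-0.69  0.57  0.06] q6 0.16
0.5 13.71 box [-0.0305 -0.1204  0.0669] F [-4.2 -4.5  1.4] T [-0.59  0.58  0.04] q6 0.26
0.6 13.96 box [-0.0305 -0.1203  0.0669] F [-4.3 -3.8  0.5] T [-0.54  0.63  0.08] q6 0.36
0.7 14.21 box [-0.0304 -0.1202  0.0669] F [-4.  -2.8  0.3] T [-0.5   0.58  0.09] q6 0.47
0.8 14.46 box [-0.0304 -0.1201  0.0669] F [-3.3 -2.7  0.9] T [-0.48  0.67  0.06] q6 0.56
0.9 14.71 box [-0.0303 -
[... 689 characters left out ...]
ox [-0.0298 -0.12    0.067 ] F [ 0.4  2.4 -0.1] T [0.42 0.05 0.11] q6 1.32
1.6 16.96 box [-0.0298 -0.12    0.067 ] F [ 0.1  2.7 -0.7] T [ 0.4  -0.05  0.09] q6 1.37
1.65 17.21 box [-0.0298 -0.12    0.0671] F [ 1.4  2.7 -2.4] T [ 0.48 -0.17  0.07] q6 1.42
1.7 17.46 box [-0.0298 -0.12    0.0671] F [ 2.2  2.4 -0.5] T [ 0.5  -0.38  0.08] q6 1.47
1.75 17.71 box [-0.0297 -0.12    0.0671] F [ 3.1  2.3 -0.7] T [ 0.44 -0.46  0.02] q6 1.52
1.8 17.96 box [-0.0297 -0.1201  0.0671] F [ 4.6  2.1 -1.6] T [ 0.42 -0.64  0.09] q6 1.57
1.85 18.21 box [-0.0297 -0.1201  0.0671] F [ 4.9  1.4 -1.2] T [ 0.41 -0.73  0.06] q6 1.62
1.9 18.46 box [-0.0297 -0.1204  0.0671] F [ 4.7 -0.3 -2.6] T [-0.1  -0.8   0.32] q6 1.67
```

```bash
python3 - <<'E'
from h import *
psi0=P[2]-.07+np.pi/2
for a in np.arange(1.92,2.05,.02):
    arm.move_l(W(-.03,-.12,.067),rot(psi0-a)); o=st(round(a,2))
    if abs(o["torque"][2])>1 or np.linalg.norm(o["force"])>25: break
arm.sleep(.3)
arm.move_l(W(-.03,-.12,.067),rot(psi0-a+.2))
arm.move_l(W(-.03,-.12,.16)); arm.move_pose([.35,-.3,.25],rot(.3)); st()
a=arm.camera("top")[140:224,190:302]; b=arm.camera("side")[170:260,160:290]
f=lambda m:cv2.resize(m,(400,300),interpolation=cv2.INTER_CUBIC)
cv2.imwrite("pics/c3.png",np.hstack([f(a),f(b)]))
E
```

```text
1.92 18.71 box [-0.0297 -0.1205  0.0671] F [ 5.  -1.2 -2.6] T [-0.12 -0.83  0.47] q6 1.69
1.94 18.96 box [-0.0296 -0.1206  0.0671] F [ 5.5 -1.9 -3.2] T [-0.24 -0.85  0.5 ] q6 1.71
1.96 19.21 box [-0.0296 -0.1207  0.0672] F [ 4.7 -2.  -2. ] T [-0.29 -0.85  0.55] q6 1.72
1.98 19.46 box [-0.0296 -0.1208  0.0672] F [ 4.7 -3.4 -3.4] T [-0.38 -0.8   0.7 ] q6 1.74
2.0 19.71 box [-0.0296 -0.1208  0.0672] F [ 5.5 -2.6 -2.3] T [-0.39 -0.78  0.75] q6 1.76
2.02 19.96 box [-0.0296 -0.1209  0.0672] F [ 3.8 -3.6 -2.1] T [-0.48 -0.79  0.81] q6 1.78
2.04 20.21 box [-0.0296 -0.1208  0.0672] F [ 3.6 -4.  -1.9] T [-0.33 -0.79  0.88] q6 1.8
 22.81 box [-0.2286 -0.3411  0.2494] F [ 0.2 -0.2 -0.3] T [-0.01 -0.02 -0.03] q6 0.31
```

View pics/c3.png

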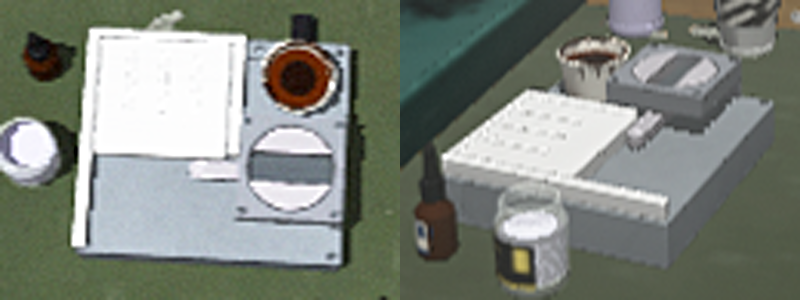

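The slot and tongue now lie parallel to the box's y axis, with the tongue across the panel's near edge (about (213,170) in the left half). The panel is home and the bystanders have not moved, so I hand in.

```bash
python3 -c "
from bench import arm
print(arm.close_job())"
```

```text
the job is handed in; nothing more can be done
None
```

I pushed the panel home against its stop and turned the cam fastener clockwise to its stop, locking the panel; the bystanders stayed in place, and the job is handed in (no verdict was returned).

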